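Top up the stack of well plates in the stacking jig

TASK

Slide the blue well plate off the jig's loading step onto the two white plates waiting in the nest, and push it home into the corner so that it lies against both fences, squarely on top of the pile. Keep the plates flat and the white ones in their corner, and leave the timer, the nearer petri dish and the pen block where they are.

Things in the scene. Friction and masses are not known exactly. Their poses are not given: they have to be found in the camera images.
- jig: Fixed stacking jig, 198 mm (its x) by 150 mm (its y); origin on the bench surface under it, where step and nest meet. At its -x (robot's) end a grey loading step, at its +x end the nest: a 6 mm aluminium base plate with two dark steel fences 8 mm thick, tops 56 mm above the bench, open at +y and towards the step. Its +x points away from the robot within 0.35 rad.
- step (a point): Centre of the loading step's flat top, 36.5 mm above the bench, at jig x = -46, y = +6 mm; the step runs from x = -92 to 0 and from y = -69 to +81 mm. Axes as the jig's.
- back_fence (a point): Top middle of the back fence's inner face, 56 mm above the bench, at jig x = +93, y = -4 mm; the face looks to the jig's -x and runs from y = -59 to +51 mm. Axes as the jig's.
- side_fence (a point): Top middle of the side fence's inner face, 56 mm above the bench, at jig x = +62, y = -64 mm; the face looks to the jig's +y and runs from x = +27 to +97 mm, with a flared lead-in before it down to x = +8 mm. Axes as the jig's.
- nest (a point): Point in the nest at the top of its base plate, 6 mm above the bench, where the centre of a plate's underside lies when the plate touches both fences: jig x = +50.25 mm, y = 0. Axes as the jig's.
- blue_plate: Loose blue 24-well plate, grey wells, a flat rigid block 85.5 (its x) x 128 (its y) x 14.5 mm, 50 to 100 g; origin at the centre of its underside. Starts on the step, its x within 0.12 rad of the jig's, its centre 8 to 18 mm to the jig's +y. Too wide to grasp: push its edges with the flat upright sides of shut fingers about 6 mm above its underside; it slides with under 1.5 N, so 7 N means that a fence is met.
- white_plate_mid: Loose white 24-well plate of the same shape and size, upper one of the two white plates in the nest, origin at the centre of its underside. Starts within about 1.5 mm of both fences. Its top lies 35 mm above the bench, 1.5 mm lower than the step, with a gap of about 7 mm between it and the step.
- white_plate_low: Loose white 24-well plate of the same shape and size, under the other on the nest's base plate, origin at the centre of its underside. Starts within about 1.5 mm of both fences.
- timer: Bystander: small white countdown timer, 60 x 68 x 21 mm, lying loose to the right of the jig; origin at the centre of its underside.
- petri_dish: Bystander: round petri dish, 62 mm across, 15 mm high, loose to the left of the jig (another stands farther back); origin at the centre of its underside.
- pen_block: Bystander: wooden pen block, 34 x 34 x 56 mm, standing loose to the left of the jig; origin at the centre of its underside.
Mind the look-alikes: they are no part of the job. Of the things shaped like the blue_plate, the blue one is meant.

How it is judged:
By the outcome, as a careful person would: the job done as asked, in the order asked, and still so for the second after the job is handed in, with the robot touching nothing.
It also fails if it takes over 45 s, if anything falls off the work surface, if the arm or the gripper's body presses on something with over 40 N, if the wrist force passes 120 N, or if a joint passes its speed limit or range.

ROBOT

A 6-joint arm with a two-finger parallel gripper is mounted at the origin on a cart in front of the work surface, level with it; the furniture and walls round the work are solid. World frame = base frame: x ahead of the robot, y to its left, z up, the work surface at z = 0. Lengths are in m, angles in rad, forces in N, time in s.
With the tool pointing down it reaches from about 0.3 to 0.875 m from the base axis. Payload 6.4 kg.
Tool frame: the origin (TCP) lies midway between the tips of the shut fingers; the grasp point (between the pads) lies ctrl.grip_point_offset behind it (ctrl.grip_point_offset is the distance from the TCP to the grasp point, in m); z points along the fingers, y is the direction in which the jaws open and shut (so a half turn about z gives the same grasp; the last joint's range is limited). The gripper opens to 85 mm and grips with 20 to 120 N. Pads are 22 mm wide; open, the fingers measure 114 mm over their backs; the gripper's body (76 mm by 85 mm) begins 54 mm behind the grasp point. The pads swing forward as they close: fully open they stand 13 mm farther back than shut.
Start: joints at [-1.395, 0.181, 1.607, -0, 1.354, -0.206], TCP at [0.214, -0.534, 0.203] pointing down, gripper open.
Joint ranges: [-2.99, 2.99], [-0.89, 2.07], [0.3, 2.58], [-1.14, 4.28], [0, 2.63], [-3.12, 3.12]. Speed limits (rad/s): [2.57, 2.57, 3.01, 3.14, 3.14, 3.14].

INTERFACE

Orientations are given as a unit quaternion [w, x, y, z].
In Python, from bench import ctrl, viewer gives the robot as it stands.
- The arm moves only by the shell command python3 -m handwheel 'ROWS' [OPENING]. ROWS is JSON, a list of rows, each an object with "travel": the shift along the tool's x, y, z as a fraction of full scale, a list of three; "dr": the turn, a rotation vector about the tool's x, y, z as a fraction of full scale, a list of three. A call has 1 to 20 rows; each row shifts and turns the pose as measured when the row begins, along the tool's axes as they then stand; what a row does not reach is not made up. Full scale, the value 1, is 150 mm for a shift and 30 degrees for a turn. A row lasts 1/12 s, in which the tool goes at most 41.7 mm and 7.16 degrees, less where a joint would pass 70% of its speed; a pose out of reach is approached as far as the arm can. A call with a number of a shift or a turn outside -1 to 1 is refused whole. A call with a gripper value outside its range is refused whole. OPENING is the opening, from -1 (shut) to 1 (fully open), set as the call begins (- or left out, the last holds). The fingers move at their own pace and stop on an object; the grip force is fixed at half the most. Time passes only in rows, so rows that do not move let the fingers close. It gives the time, the measured TCP pose, the force and the opening at its end, in the units of the state.
- ctrl.get_obs(): the state, without advancing time (a new reading comes with each control period).
- viewer.camera(name): name is "scene" or "top" or "wrist"; returns the picture (400x640x3 uint8, red, green, blue); there is no depth.
- viewer.get_calibration(name): a dict with "camera_matrix" (3x3 intrinsics, pixels), "R" (3x3) and "t" (3): a world point X has camera coordinates R X + t. Camera axes: x right, y down, z forward; pixel columns grow to the right and rows downward; lengths in m; the calibration is good to about 2 mm. A picture is of the moment at which its call begins: read the wrist's pose just before it. get_calibration takes no time and is no camera call; for the wrist camera it gives the pose at the moment of the call.
- ctrl.hand_in(): hands the job in, once; it reports no verdict.
The state is a dict: "time_s": time; "q": joint angles; "dq": joint speeds; "joint_efforts": joint torques, N m; "eef_pos": TCP position; "eef_rot": TCP orientation; "wrist_force": force on the tool from outside, world axes, zero at the start; "torque": the same for the moment, N m; "opening": opening from 0.0 (shut) to 1.0 (fully open).
Only numpy, scipy, OpenCV 4.12 (cv2) and the standard library are available. Lean on these libraries where they do the work, as an engineer would, in place of code of your own. Each camera call takes 0.05 s, during which the arm holds its last target. There are 200 camera calls.

## Working session

There is one attempt and no reset: what is moved stays moved. The work goes in short steps, Python scripts to look and compute and a shell command to move; the robot and the scene stay as the last step left them, time stands still between calls to the robot, and variables do not carry over. Pictures are saved under pics/ and viewed, about 8 in all and at most 12, crops included, and the job is handed in when it is done.

```bash
mkdir -p pics; ls
python3 - <<'E'
from bench import ctrl, viewer
import cv2,numpy as np
o=ctrl.get_obs();print(o)
for n in("top","scene"):
    im=viewer.camera(n);cv2.imwrite(f"pics/{n}0.png",im[:,:,::-1]);c=viewer.get_calibration(n);print(n,{k:np.round(v,4).tolist() for k,v in c.items()})
E
```

```text
pics
{'time_s': 0.0, 'q': array([-1.39528153e+00,  1.81551643e-01,  1.60802806e+00, -2.97128768e-05,
        1.35378696e+00, -2.06302913e-01]), 'dq': array([-0.00098807,  0.0007876 , -0.00121358, -0.0016068 , -0.00012476,
       -0.00037765]), 'joint_efforts': array([-3.54855647e-04, -4.44869435e+01, -3.51337874e+01, -4.34445365e-04,
        9.11877461e-03,  1.30589956e-05]), 'eef_pos': array([ 0.21414567, -0.53297686,  0.20186854]), 'eef_rot': array([-8.87125827e-04,  9.81831188e-01,  1.89754397e-01, -8.49323762e-07]), 'wrist_force': array([-0.96481904, -0.39885743,  0.00140011]), 'torque': array([0.01593318, 0.00645236, 0.01279867]), 'opening': 1.0005402925342504}
top {'camera_matrix': [[436.5811, 0.0, 316.9993], [0.0, 436.5811, 198.0025], [0.0, 0.0, 1.0]], 'R': [[-0.0156, -0.9999, -0.0041], [-0.9957, 0.0159, -0.091], [0.0911, 0.0027, -0.9958]], 't': [0.104, 0.5516, 1.3316]}
scene {'camera_matrix': [[462.1014, 0.0, 327.5785], [0.0, 462.1014, 195.3264], [0.0, 0.0, 1.0]], 'R': [[-0.8943, -0.4473, -0.0089], [-0.2601, 0.5361, -0.8031], [0.364, -0.7159, -0.5958]], 't': [0.5701, 0.1387, 1.3845]}
```

View pics/top0.png

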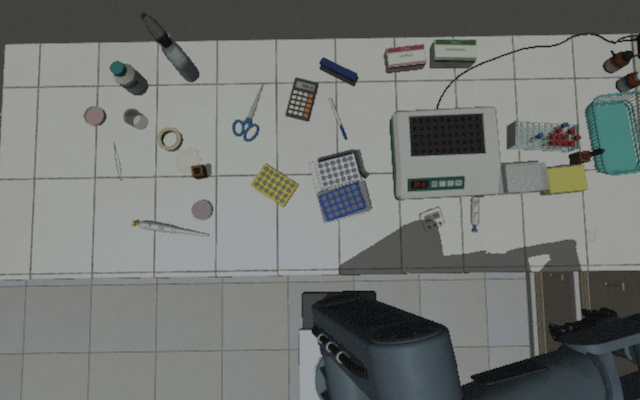

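View pics/scene0.png

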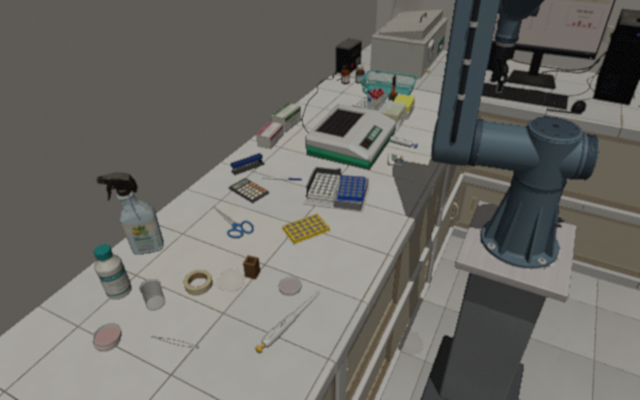

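The top view shows the blue plate at about (344,201), the white stack at (338,171) and the fences at its upper and right edges. The scene view agrees. The bystanders are well away from the jig. Next is a rough position, then a close look.

```bash
cat > h.py <<'E'
from bench import ctrl, viewer
import cv2,numpy as np
from scipy.spatial.transform import Rotation as Rot
def ray(c,uv,z):
    K,R,t=(np.array(c[k]) for k in("camera_matrix","R","t"))
    uv=np.atleast_2d(uv).astype(float); d=np.c_[uv,np.ones(len(uv))]@np.linalg.inv(K).T@R; o=-R.T@t
    return (o+d*((z-o[2])/d[:,2])[:,None])[:,:2]
def proj(c,X):
    K,R,t=(np.array(c[k]) for k in("camera_matrix","R","t"))
    p=(K@(R@np.atleast_2d(X).T+t[:,None])).T; return p[:,:2]/p[:,2:]
def blue(im,lo=(105,110,40),hi=(130,255,255)):
    m=cv2.inRange(cv2.cvtColor(im,cv2.COLOR_RGB2HSV),lo,hi)
    m=cv2.morphologyEx(m,cv2.MORPH_CLOSE,np.ones((3,3)))
    cs,_=cv2.findContours(m,cv2.RETR_EXTERNAL,cv2.CHAIN_APPROX_NONE)
    return max(cs,key=cv2.contourArea)[:,0]
def pose():
    o=ctrl.get_obs();w,x,y,z=o["eef_rot"];return o["eef_pos"],Rot.from_quat([x,y,z,w]),o
def rows(target,yaw=None):
    """total shift in tool axes (full-scale units) to world target and yaw turn (deg)"""
    p,R,o=pose(); d=R.inv().apply(np.array(target)-p)
    print("tool shift mm",np.round(d*1e3,1),"units",np.round(d/.15,3),"tool y dir yaw",np.degrees(np.arctan2(*R.as_matrix()[[1,0],1])))
E
python3 - <<'E'
from h import *
im=cv2.imread("pics/top0.png")[:,:,::-1].copy();c=viewer.get_calibration("top")
b=blue(im);print(cv2.contourArea(b),b.min(0),b.max(0))
w=ray(c,b,.051).astype(np.float32);r=cv2.minAreaRect(w*1000);print(r)
x,y=r[0]; rows([x/1000+.02,y/1000,.36])
cw=viewer.get_calibration("wrist");p,R,o=pose();print({k:np.round(v,3).tolist() for k,v in cw.items()});M=np.array(cw["R"]);cc=-M.T@np.array(cw["t"]);print("cam in tool",R.inv().apply(cc-p),"cam axes in tool",np.round(R.inv().as_matrix()@M.T,3).tolist())
for u in((202,209,.015),(200,171,.05),(432,218,.02)):print(ray(c,u[:2],u[2]))
E
```

```text
1053.5 [318 182] [365 220]
((539.4268798828125, 19.56488800048828), (83.69284057617188, 126.80945587158203), 19.926733016967773)
tool shift mm [ 526.3 -384.4 -157.2] units [ 3.509 -2.563 -1.048] tool y dir yaw -68.12368951994075
{'camera_matrix': [[328.895, 0.0, 318.578], [0.0, 328.895, 197.985], [0.0, 0.0, 1.0]], 'R': [[0.373, -0.928, -0.001], [-0.879, -0.354, 0.32], [-0.297, -0.118, -0.948]], 't': [-0.574, -0.042, 0.38]}
cam in tool [ 0.08167332 -0.00043275 -0.17065334] cam axes in tool [[0.001, -0.947, -0.32], [1.0, 0.001, 0.0], [-0.0, -0.32, 0.947]]
[[0.52526841 0.45558725]]
[[0.63990262 0.45337054]]
[[ 0.48560378 -0.26064271]]
```

```bash
python3 -m handwheel '[{"travel":[0.187,-0.128,0],"dr":[0,0,0]},{"travel":[0.187,-0.128,0],"dr":[0,0,0]},{"travel":[0.187,-0.128,0],"dr":[0,0,0]},{"travel":[0.187,-0.128,0],"dr":[0,0,0]},{"travel":[0.187,-0.128,0],"dr":[0,0,0]},{"travel":[0.187,-0.128,0],"dr":[0,0,0]},{"travel":[0.187,-0.128,0],"dr":[0,0,0]},{"travel":[0.187,-0.128,0],"dr":[0,0,0]},{"travel":[0.187,-0.128,0],"dr":[0,0,0]},{"travel":[0.187,-0.128,0],"dr":[0,0,0]},{"travel":[0.187,-0.128,0],"dr":[0,0,0]},{"travel":[0.187,-0.128,0],"dr":[0,0,0]},{"travel":[0.187,-0.128,0],"dr":[0,0,0]},{"travel":[0.187,-0.128,0],"dr":[0,0,0]},{"travel":[0.187,-0.128,0],"dr":[0,0,0]},{"travel":[0.187,-0.128,0],"dr":[0,0,0]},{"travel":[0.187,-0.128,0],"dr":[0,0,0]},{"travel":[0.187,-0.128,0],"dr":[0,0,0]},{"travel":[0.187,-0.128,0],"dr":[0,0,0]},{"travel":[0.187,-0.128,0],"dr":[0,0,0]}]' -1
python3 - <<'E'
from h import *
print(pose()[0]);rows([.59,.03,.2])
E
```

```text
time_s: 1.77
eef_pos: [0.6018, 0.0564, 0.1955]
eef_rot: [-0.004, 0.983, 0.184, -0.004]
wrist_force: [1.4, -0.6, -0.0]
opening: 0.003
[0.60179369 0.05637049 0.19547321]
tool shift mm [-20.6  20.3  -4.6] units [-0.137  0.135 -0.031] tool y dir yaw -68.81765741705811
```

Good enough for a close look.

Run:
```python
from h import *
c=viewer.get_calibration("wrist");im=viewer.camera("wrist");cv2.imwrite("pics/w1.png",im[:,:,::-1])
import pickle;pickle.dump((c,im),open("w1.pkl","wb"))
b=blue(im);w=ray(c,b,.051).astype(np.float32);r=cv2.minAreaRect(w*1000);print(b.min(0),b.max(0),r,cv2.boxPoints(r).round(1).tolist())
```

```text
[272 194] [392 272] ((543.9414672851562, 22.356956481933594), (85.63536834716797, 123.35313415527344), 18.92979621887207) [[483.3999938964844, 66.80000305175781], [523.4000244140625, -49.900001525878906], [604.5, -22.100000381469727], [564.4000244140625, 94.5999984741211]]
```

View pics/w1.png

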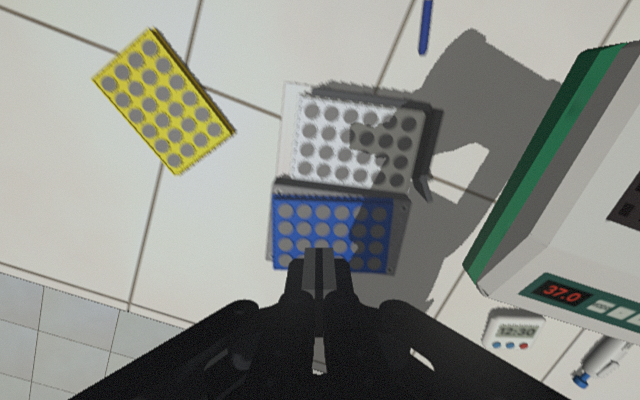

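The wrist view shows the white stack at about (355,145), with fences above and to the right, and the blue plate on the step at (332,235). I need an enlarged crop to pick out the edges.

Run:
```python
import pickle,cv2
c,im=pickle.load(open("w1.pkl","rb"))
k=im[75:285,258:452][:,:,::-1];k=cv2.convertScaleAbs(k,alpha=1.5,beta=10)
k=cv2.resize(k,None,fx=2.8,fy=2.8,interpolation=cv2.INTER_CUBIC)
for i in range(0,200,20):
    cv2.putText(k,str(258+i),(int(i*2.8),10),0,.35,(0,0,255));cv2.line(k,(int(i*2.8),12),(int(i*2.8),18),(0,0,255))
for i in range(0,210,20):
    cv2.putText(k,str(75+i),(0,int(i*2.8)+4),0,.35,(0,0,255))
cv2.imwrite("pics/w1c.png",k)
```

```text
(no output)
```

View pics/w1c.png

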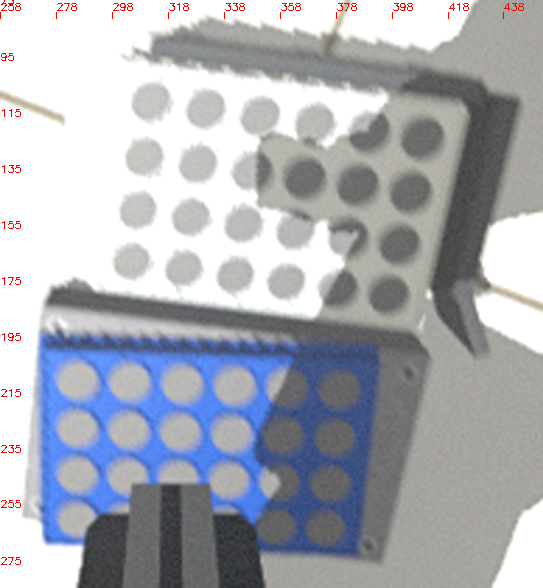

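Run:
```python
from h import *
import pickle
c,im=pickle.load(open("w1.pkl","rb"))
f=lambda P:np.array(P)/2.8+[258,75]
def grid(P,z):
    w=ray(c,f(P),z)*1e3; tl,tr,br,bl=w
    yx=np.degrees(np.arctan2(*((tl+tr-bl-br))[::-1])); yy=np.degrees(np.arctan2(*((tl+bl-tr-br))[::-1]))-90
    print("centre",w.mean(0).round(1),"yaw",yx.round(1),yy.round(1),"pitchx",np.linalg.norm(tl+tr-bl-br)/6,"pitchy",np.linalg.norm(tl+bl-tr-br)/10); return w.mean(0)
b=grid([(77,382),(340,388),(323,527),(75,518)],.051)
w=grid([(152,102),(423,137),(389,295),(131,262)],.035)
s=ray(c,f([(47,303),(427,354),(380,560)]),.0365)*1e3
print("step",s.round(1),np.linalg.norm(s[0]-s[1]),np.linalg.norm(s[2]-s[1]),np.degrees(np.arctan2(*(s[0]-s[1])[::-1]))-90,np.degrees(np.arctan2(*(s[1]-s[2])[::-1])))
th=np.arctan2(*(s[0]-s[1])[::-1])-np.pi/2
e=np.array([[np.cos(th),np.sin(th)],[-np.sin(th),np.cos(th)]])
O1=s[0]-e.T@[0,81];O2=s[1]-e.T@[0,-69];O3=s[2]-e.T@[-92,-69];O4=w-e.T@[49.5,0.7]
print("origins",O1,O2,O3,O4); O=(O1+O2+O3)/3
print("blue in jig",e@(b-O),"white",e@(w-O))
```

```text
centre [540.7  20.8] yaw 18.4 19.6 pitchx 19.07022648714122 pitchy 19.248676280041764
centre [636.6  31.6] yaw 13.5 14.0 pitchx 19.319132427192372 pitchy 19.25503330569105
step [[571.1  95.5]
 [604.6 -44.9]
 [517.  -67.1]] 144.40485894787147 90.3589397710319 13.400391453224927 14.177894159086776
origins [589.89229053  16.72879671] [588.59559113  22.1716061 ] [590.48422683  21.36110807] [588.62937291  19.48954488]
blue in jig [-47.48341409  12.01117462] white [48.36148893  0.35688824]
```

```bash
cat >> h.py <<'E'
TH=np.radians(13.8);O=np.array([589,20.3])/1e3
J=np.array([[np.cos(TH),np.sin(TH)],[-np.sin(TH),np.cos(TH)]])
RD=Rot.from_matrix(np.c_[[J[0,0],J[0,1],0],[J[0,1],-J[0,0],0],[0,0,-1]])
def plan(jx,jy,z):
    "jig mm target -> turn (units, tool frame) and shift in tool axes"
    p,R,o=pose(); t=np.r_[O+J.T@np.array([jx,jy])/1e3,z/1e3]
    print("t",o["time_s"],"F jig",np.round(np.r_[J@o["wrist_force"][:2],o["wrist_force"][2]],1),"TCP jig mm",np.round(np.r_[J@(p[:2]-O),p[2]]*1e3,1),"turn units",np.round((R.inv()*RD).as_rotvec()/np.radians(30),3),"shift now",np.round(R.inv().apply(t-p)/.15,3),"shift after turn",np.round(RD.inv().apply(t-p)/.15,3))
E
python3 -c "
from h import *
plan(-114,12,195)"
```

```text
t 1.8167 F jig [-1.6  2.8  1.5] TCP jig mm [ 24.6  36.4 195.3] turn units [-0.024  0.006  0.251] shift now [-0.937  0.04   0.004] shift after turn [-0.924  0.163  0.002]
```

```bash
python3 -m handwheel '[{"travel":[0,0,0],"dr":[-0.012,0.003,0.125]},{"travel":[0,0,0],"dr":[-0.012,0.003,0.125]},{"travel":[-0.154,0.027,0],"dr":[0,0,0]},{"travel":[-0.154,0.027,0],"dr":[0,0,0]},{"travel":[-0.154,0.027,0],"dr":[0,0,0]},{"travel":[-0.154,0.027,0],"dr":[0,0,0]},{"travel":[-0.154,0.027,0],"dr":[0,0,0]},{"travel":[-0.154,0.027,0],"dr":[0,0,0]},{"travel":[0,0,0],"dr":[0,0,0]}]'
python3 -c "
from h import *
plan(-114,12,42.5)"
```

```text
time_s: 2.57
eef_pos: [0.4684, 0.0095, 0.1881]
eef_rot: [-0.002, 0.992, 0.123, -0.005]
wrist_force: [0.8, 0.9, -0.4]
opening: 0.003
t 2.5667 F jig [ 0.9  0.7 -0.4] TCP jig mm [-119.6   18.3  188.1] turn units [-0.008  0.02   0.01 ] shift now [0.047 0.046 0.97 ] shift after turn [0.038 0.042 0.97 ]
```

```bash
python3 -m handwheel '[{"travel":[0.0,0.02,0.15],"dr":[-0.008,0.02,0.01]},{"travel":[0.01,0.02,0.15],"dr":[0,0,0]},{"travel":[0.01,0,0.15],"dr":[0,0,0]},{"travel":[0.01,0,0.15],"dr":[0,0,0]},{"travel":[0,0,0.15],"dr":[0,0,0]},{"travel":[0,0,0.1],"dr":[0,0,0]},{"travel":[0,0,0],"dr":[0,0,0]}]'
python3 -c "
from h import *
plan(-114,12,42.5)
im=viewer.camera('wrist');cv2.imwrite('pics/w2.png',im[:,:,::-1])"
```

```text
time_s: 3.15
eef_pos: [0.4773, 0.0039, 0.0575]
eef_rot: [0.001, 0.993, 0.119, 0.004]
wrist_force: [-0.6, 0.7, -0.2]
opening: -0.003
t 3.15 F jig [-0.4  0.8 -0.2] TCP jig mm [-112.4   10.7   57.5] turn units [ 0.005 -0.016 -0.006] shift now [-0.011 -0.009  0.1  ] shift after turn [-0.011 -0.009  0.1  ]
```

View pics/w2.png

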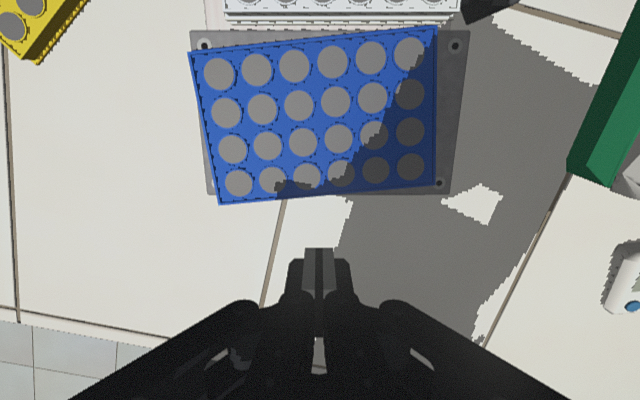

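```bash
python3 -m handwheel '[{"travel":[0,0,0.06],"dr":[0.005,-0.016,-0.006]},{"travel":[0,0,0.04],"dr":[0,0,0]},{"travel":[0,0,0],"dr":[0,0,0]}]'
python3 -c "
from h import *
plan(-60,12,42.5)"
```

```text
time_s: 3.45
eef_pos: [0.4803, 0.0036, 0.0455]
eef_rot: [0.001, 0.993, 0.12, 0.002]
wrist_force: [0.3, -0.1, 0.9]
opening: 0.0
t 3.45 F jig [ 0.3 -0.1  0.9] TCP jig mm [-109.5    9.7   45.5] turn units [ 0.004 -0.007  0.001] shift now [ 0.33  -0.015  0.021] shift after turn [ 0.33  -0.015  0.02 ]
```

```bash
python3 -m handwheel '[{"travel":[0.0,-0.01,0.015],"dr":[0.004,-0.007,0]},{"travel":[0.04,0,0],"dr":[0,0,0]},{"travel":[0.04,0,0],"dr":[0,0,0]},{"travel":[0.04,0,0],"dr":[0,0,0]},{"travel":[0.04,0,0],"dr":[0,0,0]},{"travel":[0.04,0,0],"dr":[0,0,0]},{"travel":[0.04,0,0],"dr":[0,0,0]},{"travel":[0,0,0],"dr":[0,0,0]}]'
python3 -c "
from h import *
plan(-20,12,42.5)
im=viewer.camera('wrist');cv2.imwrite('pics/w3.png',im[:,:,::-1])"
```

```text
time_s: 4.12
eef_pos: [0.5229, 0.0143, 0.0478]
eef_rot: [0.001, 0.993, 0.12, 0.004]
wrist_force: [-0.1, -0.2, -0.3]
opening: -0.006
t 4.1167 F jig [-0.2 -0.2 -0.3] TCP jig mm [-65.6  10.   47.8] turn units [ 0.006 -0.014  0.001] shift now [ 0.304 -0.013  0.038] shift after turn [ 0.304 -0.013  0.035]
```

View pics/w3.png

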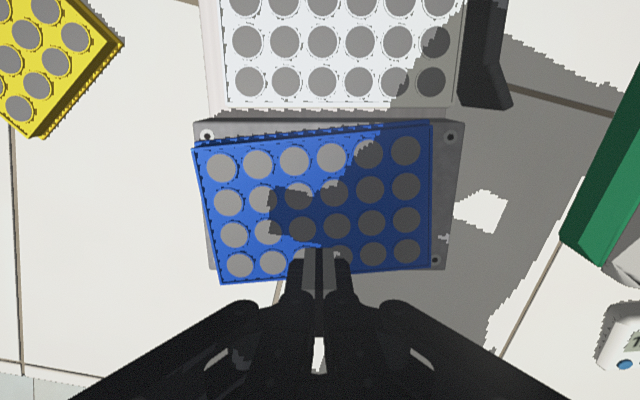

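The plate hasn't moved, and the fingertips seem to be over it. Before going on I'll triangulate the well heights and look from the side.

Run:
```python
from h import *
import pickle
c1,_=pickle.load(open("w1.pkl","rb"));c3=viewer.get_calibration("wrist")
P=lambda c:np.array(c["camera_matrix"])@np.c_[c["R"],c["t"]]
a=np.array([(77,382),(340,388),(323,474+53-46+46-0),(77,474)],float)/2.8+[258,75]
a=a[[0,1,3]]; b=np.array([(222,167),(406,150),(234,234)],float)
X=cv2.triangulatePoints(P(c1),P(c3),a.T,b.T);print((X[:3]/X[3]).T.round(4))
for z in(.051,): print(ray(c3,[(222,167),(406,150),(407,252),(240,265)],z).mean(0))
p,R,o=pose();print(p,proj(c3,[p,p+R.apply([.011,0,0]),p+R.apply([0,0,-.02])]),o["wrist_force"],o["opening"])
cs=viewer.get_calibration("scene");im=viewer.camera("scene");u=proj(cs,p)[0].astype(int);print(u)
k=im[u[1]-70:u[1]+40,u[0]-80:u[0]+80][:,:,::-1];k=cv2.convertScaleAbs(cv2.resize(k,None,fx=5,fy=5,interpolation=cv2.INTER_CUBIC),alpha=1.6,beta=15)
cv2.circle(k,(400,350),4,(0,0,255),1);cv2.imwrite("pics/s3.png",k)
```

```text
[[ 0.5492  0.0749  0.0455]
 [ 0.5814 -0.0192  0.0412]
 [ 0.5122  0.0622  0.0449]]
[0.53922428 0.01887586]
[0.52225149 0.01434297 0.04763016] [[318.97190238 237.84184353]
 [318.99399935 220.00189908]
 [319.02079287 254.77621515]] [-0.14053646 -0.38131698  0.6278659 ] -0.004251135158282915
[356 186]
```

View pics/s3.png

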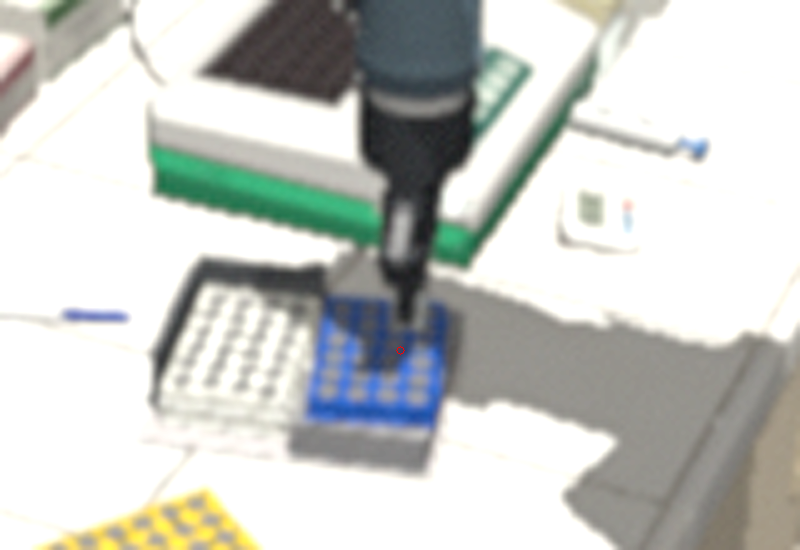

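Run:
```python
from h import *
c3=viewer.get_calibration("wrist");cs=viewer.get_calibration("scene")
P=lambda c:np.array(c["camera_matrix"])@np.c_[c["R"],c["t"]]
p,R,o=pose()
for s in((356.6,180.4),(356.6,179),(357,182)):
    X=cv2.triangulatePoints(P(c3),P(cs),np.array([[319.],[248]]),np.array(s)[:,None]);X=(X[:3]/X[3])[:,0];print(X.round(4),R.inv().apply(X-p).round(4))
print(ctrl.grip_point_offset)
plan(-118,11,60)
```

```text
[0.5246 0.0137 0.0722] [ 0.003   0.0014 -0.0248]
[0.5256 0.0134 0.0768] [ 0.0039  0.002  -0.0295]
[1.1146 0.4118 0.7869] [ 0.6753 -0.2422 -0.7362]
0.0187
t 4.2167 F jig [ 0.   0.3 -0.4] TCP jig mm [-67.   10.3  47.4] turn units [ 0.005 -0.011  0.001] shift now [-0.34  -0.005 -0.086] shift after turn [-0.34  -0.005 -0.084]
```

```bash
python3 -m handwheel '[{"travel":[-0.07,0,-0.02],"dr":[0.005,-0.011,0.001]},{"travel":[-0.07,0,0],"dr":[0,0,0]},{"travel":[-0.07,0,0],"dr":[0,0,0]},{"travel":[-0.07,0,0],"dr":[0,0,0]},{"travel":[-0.07,0,0],"dr":[0,0,0]},{"travel":[0,0,0.08],"dr":[0,0,0]},{"travel":[0,0,0.07],"dr":[0,0,0]},{"travel":[0,0,0.05],"dr":[0,0,0]},{"travel":[0,0,0],"dr":[0,0,0]}]'
python3 -c "
from h import *
plan(-118,11,3)
im=viewer.camera('wrist');cv2.imwrite('pics/w4.png',im[:,:,::-1])
c=viewer.get_calibration('wrist');print(ray(c,[(319,248)],0.0),proj(c,np.r_[O+J.T@[-.092,.011],.0365]))"
```

```text
time_s: 4.97
eef_pos: [0.4604, 0.0008, 0.0192]
eef_rot: [-0.001, 0.993, 0.12, -0.003]
wrist_force: [0.1, -0.2, -0.7]
opening: -0.003
t 4.9667 F jig [ 0.1 -0.2 -0.7] TCP jig mm [-129.6   11.7   19.2] turn units [-0.004  0.012  0.   ] shift now [0.078 0.005 0.107] shift after turn [0.077 0.005 0.108]
[[ 0.44439288 -0.00322625]] [[320.43855363 183.58176777]]
```

```bash
python3 -m handwheel '[{"travel":[0.0,0,0.03],"dr":[-0.004,0.012,0]},{"travel":[0,0,0.03],"dr":[0,0,0]},{"travel":[0,0,0.02],"dr":[0,0,0]},{"travel":[0,0,0],"dr":[0,0,0]}]'
python3 -c "
from h import *
plan(-118,11,-5)"
python3 -m handwheel '[{"travel":[0.0,0,0.02],"dr":[0,0,0]},{"travel":[0,0,0.02],"dr":[0,0,0]},{"travel":[0,0,0],"dr":[0,0,0]}]'
python3 -m handwheel '[{"travel":[0.0,0,0.02],"dr":[0,0,0]},{"travel":[0,0,0],"dr":[0,0,0]}]'
```

```text
time_s: 5.35
eef_pos: [0.4616, 0.0007, 0.007]
eef_rot: [0.0, 0.993, 0.12, 0.001]
wrist_force: [-0.8, 0.3, 0.2]
opening: 0.001
t 5.35 F jig [-0.7  0.5  0.2] TCP jig mm [-128.4   11.4    7. ] turn units [ 0.001 -0.003  0.001] shift now [0.069 0.002 0.08 ] shift after turn [0.07  0.002 0.08 ]
time_s: 5.6
eef_pos: [0.462, 0.0007, 0.0006]
eef_rot: [0.0, 0.993, 0.121, 0.001]
wrist_force: [0.4, 0.4, -0.2]
opening: 0.002
time_s: 5.77
eef_pos: [0.4622, 0.0007, -0.0027]
eef_rot: [0.0, 0.993, 0.121, 0.001]
wrist_force: [-0.6, -0.1, -0.4]
opening: 0.002
```

```bash
python3 -m handwheel '[{"travel":[0.0,0,0.03],"dr":[0,0,0]},{"travel":[0.0,0,0.02],"dr":[0,0,0]},{"travel":[0,0,0],"dr":[0,0,0]}]'
python3 -m handwheel '[{"travel":[0.0,0,0.02],"dr":[0,0,0]},{"travel":[0,0,0],"dr":[0,0,0]}]'
python3 -m handwheel '[{"travel":[0.0,0,0.015],"dr":[0,0,0]},{"travel":[0,0,0],"dr":[0,0,0]}]'
python3 -m handwheel '[{"travel":[0.0,0,0.015],"dr":[0,0,0]},{"travel":[0,0,0],"dr":[0,0,0]}]'
```

```text
time_s: 6.02
eef_pos: [0.4625, 0.0007, -0.0107]
eef_rot: [0.0, 0.993, 0.121, 0.001]
wrist_force: [0.4, -0.6, 0.5]
opening: -0.002
time_s: 6.18
eef_pos: [0.4623, 0.0007, -0.0142]
eef_rot: [0.0, 0.993, 0.121, 0.001]
wrist_force: [0.4, 0.8, 0.5]
opening: 0.004
time_s: 6.35
eef_pos: [0.4624, 0.0007, -0.0167]
eef_rot: [0.0, 0.993, 0.121, 0.001]
wrist_force: [-0.1, -0.5, 0.7]
opening: 0.005
time_s: 6.52
eef_pos: [0.4624, 0.0007, -0.0192]
eef_rot: [0.0, 0.993, 0.121, 0.001]
wrist_force: [-0.2, -0.1, 0.2]
opening: 0.003
```

```bash
for i in 1 2; do python3 -m handwheel '[{"travel":[0.0,0,0.013],"dr":[0,0,0]},{"travel":[0,0,0],"dr":[0,0,0]}]' | grep -E "pos|force"; done
python3 -c "
from h import *
im=viewer.camera('wrist');cv2.imwrite('pics/w5.png',im[:,:,::-1])"
```

```text
eef_pos: [0.4625, 0.0006, -0.0213]
wrist_force: [-0.1, 0.9, -0.2]
eef_pos: [0.4626, 0.0006, -0.0234]
wrist_force: [-0.2, -0.1, -0.3]
```

View pics/w5.png

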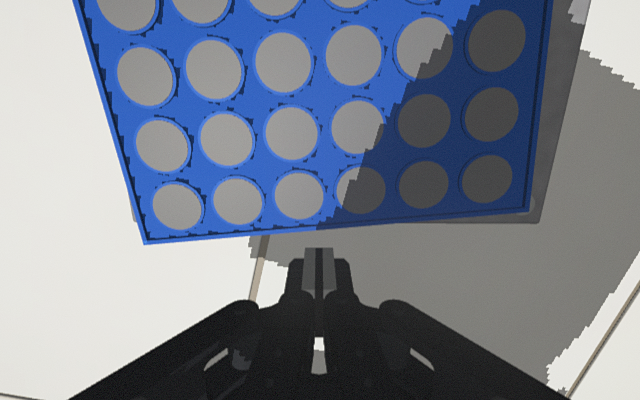

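Viewed 7 pictures so far. The true fingertips are well over 23 mm above the reported TCP, so I'll carry on with the gentle bench probe.

```bash
python3 -m handwheel '[{"travel":[0.0,0,0.013],"dr":[0,0,0]},{"travel":[0,0,0],"dr":[0,0,0]}]' | grep -E "pos|force"; python3 -m handwheel '[{"travel":[0.0,0,0.013],"dr":[0,0,0]},{"travel":[0,0,0],"dr":[0,0,0]}]' | grep -E "pos|force"
```

```text
eef_pos: [0.4629, 0.0005, -0.0252]
wrist_force: [-0.2, 0.2, 0.6]
eef_pos: [0.463, 0.0005, -0.0273]
wrist_force: [-0.3, 0.7, 0.0]
```

```bash
python3 -m handwheel '[{"travel":[0.0,0,0.01],"dr":[0,0,0]},{"travel":[0,0,0],"dr":[0,0,0]}]' | grep -E "pos|force"; python3 -m handwheel '[{"travel":[0.0,0,0.01],"dr":[0,0,0]},{"travel":[0,0,0],"dr":[0,0,0]}]' | grep -E "pos|force"
```

```text
eef_pos: [0.4634, 0.0004, -0.0284]
wrist_force: [0.1, -0.0, 0.3]
eef_pos: [0.4639, 0.0003, -0.028]
wrist_force: [-0.6, -0.1, 0.3]
```

Run:
```python
from h import *
p,R,o=pose();print(np.round(o["q"],3),np.round(o["joint_efforts"],1),o["wrist_force"],o["torque"],p)
c3=viewer.get_calibration("wrist");M=np.array(c3["R"]);cc=-M.T@np.array(c3["t"]);print("cam",cc,R.inv().apply(cc-p))
```

```text
[-0.256  0.298  2.021 -0.     0.818  1.072] [  0.  -38.7 -23.4  -0.    0.2  -0. ] [-0.61149053 -0.09103487  0.27379564] [0.03273742 0.03363254 0.00387204] [ 4.63873510e-01  3.44155704e-04 -2.80103844e-02]
cam [0.54242025 0.020445   0.14291618] [ 0.08161928 -0.00033361 -0.17066841]
```

```bash
python3 -m handwheel '[{"travel":[0.0,0,-0.06],"dr":[0,0,0]},{"travel":[0,0,-0.08],"dr":[0,0,0]},{"travel":[0,0,-0.08],"dr":[0,0,0]},{"travel":[0,0,-0.05],"dr":[0,0,0]},{"travel":[0,0,0],"dr":[0,0,0]}]'
python3 -c "
from h import *
plan(-90,12,12)"
```

```text
time_s: 7.98
eef_pos: [0.4633, 0.0005, 0.015]
eef_rot: [0.001, 0.993, 0.121, 0.001]
wrist_force: [0.9, -1.4, 1.0]
opening: 0.004
t 7.9833 F jig [ 0.5 -1.6  1. ] TCP jig mm [-126.8   10.7   15. ] turn units [ 0.003 -0.005  0.003] shift now [ 0.245 -0.008  0.021] shift after turn [ 0.245 -0.008  0.02 ]
```

```bash
python3 -m handwheel '[{"travel":[0.04,-0.005,0.015],"dr":[0.003,-0.005,0.003]},{"travel":[0.04,0,0],"dr":[0,0,0]},{"travel":[0.04,0,0],"dr":[0,0,0]},{"travel":[0.02,0,0],"dr":[0,0,0]},{"travel":[0.02,0,0],"dr":[0,0,0]},{"travel":[0.02,0,0],"dr":[0,0,0]}]'
python3 -c "
from h import *
plan(-60,12,12)"
```

```text
time_s: 8.48
eef_pos: [0.4909, 0.0086, 0.0111]
eef_rot: [-0.0, 0.993, 0.12, -0.001]
wrist_force: [-0.8, 0.4, 0.4]
opening: 0.0
t 8.4833 F jig [-0.7  0.6  0.4] TCP jig mm [-98.1  12.   11.1] turn units [-0.002  0.005 -0.001] shift now [ 0.254  0.    -0.007] shift after turn [ 0.254  0.    -0.006]
```

```bash
python3 -m handwheel '[{"travel":[0.02,0,-0.005],"dr":[-0.002,0.005,-0.001]},{"travel":[0.03,0,0],"dr":[0,0,0]},{"travel":[0.03,0,0],"dr":[0,0,0]},{"travel":[0.03,0,0],"dr":[0,0,0]}]'
python3 -c "
from h import *
plan(-60,12,12)
im=viewer.camera('wrist');cv2.imwrite('pics/w6.png',im[:,:,::-1])"
```

```text
time_s: 8.82
eef_pos: [0.5067, 0.0132, 0.0106]
eef_rot: [-0.001, 0.993, 0.12, -0.002]
wrist_force: [-1.9, -0.1, 0.7]
opening: -0.001
t 8.8167 F jig [-1.9  0.4  0.7] TCP jig mm [-81.6  12.7  10.6] turn units [-0.003  0.006  0.001] shift now [ 0.144  0.005 -0.01 ] shift after turn [ 0.144  0.005 -0.009]
```

View pics/w6.png

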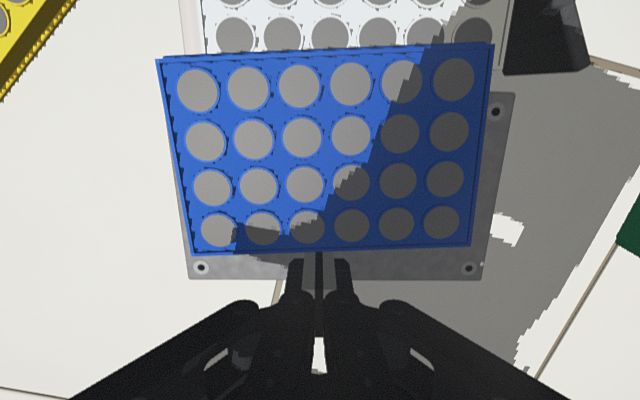

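It works now. The blue plate is moving and is nearly square, and the tips sit behind its edge at (320,252). I'll keep pushing.

```bash
python3 -m handwheel '[{"travel":[0.03,0.003,-0.008],"dr":[-0.003,0.006,0.001]},{"travel":[0.04,0,0],"dr":[0,0,0]},{"travel":[0.04,0,0],"dr":[0,0,0]},{"travel":[0.04,0,0],"dr":[0,0,0]},{"travel":[0.04,0,0],"dr":[0,0,0]},{"travel":[0.04,0,0],"dr":[0,0,0]},{"travel":[0.04,0,0],"dr":[0,0,0]},{"travel":[0.02,0,0],"dr":[0,0,0]}]'
python3 -c "
from h import *
plan(-3.5,12,12)
im=viewer.camera('wrist');cv2.imwrite('pics/w7.png',im[:,:,::-1])
c=viewer.get_calibration('wrist');b=blue(im);w=(J@(ray(c,b,.051)-O).T).T*1e3;q=cv2.approxPolyDP(cv2.convexHull(w.astype(np.float32)),4,True)[:,0];print(q.round(1).tolist())"
```

```text
time_s: 9.53
eef_pos: [0.5553, 0.0242, 0.0123]
eef_rot: [0.0, 0.993, 0.12, 0.002]
wrist_force: [-0.3, -0.7, -0.5]
opening: -0.004
t 9.5333 F jig [-0.4 -0.6 -0.5] TCP jig mm [-31.8  11.9  12.3] turn units [ 0.002 -0.006 -0.001] shift now [ 0.189 -0.001  0.003] shift after turn [ 0.189 -0.001  0.002]
[[62.599998474121094, 66.9000015258789], [-17.600000381469727, 69.0], [-19.600000381469727, -54.5], [61.0, -55.20000076293945]]
```

```bash
python3 -m handwheel '[{"travel":[0.03,0,0.003],"dr":[0.002,-0.006,-0.001]},{"travel":[0.03,0,0],"dr":[0,0,0]},{"travel":[0.03,0,0],"dr":[0,0,0]},{"travel":[0.03,0,0],"dr":[0,0,0]}]'
python3 -m handwheel '[{"travel":[0.015,0,0],"dr":[0,0,0]},{"travel":[0.015,0,0],"dr":[0,0,0]}]'
python3 -c "
from h import *
plan(-3.5,12,12)"
```

```text
time_s: 9.92
eef_pos: [0.5736, 0.0289, 0.0115]
eef_rot: [-0.0, 0.993, 0.12, -0.001]
wrist_force: [-0.2, -0.2, -0.2]
opening: -0.001
time_s: 10.08
eef_pos: [0.5788, 0.0302, 0.0115]
eef_rot: [-0.0, 0.993, 0.12, -0.001]
wrist_force: [-2.0, -0.3, 1.1]
opening: -0.001
t 10.0833 F jig [-2.   0.2  1.1] TCP jig mm [-7.5 12.  11.5] turn units [-0.001  0.003  0.   ] shift now [ 0.027 -0.    -0.003] shift after turn [ 0.027 -0.    -0.003]
```

```bash
for i in 1 2; do python3 -m handwheel '[{"travel":[0.012,0,0],"dr":[0,0,0]}]' | grep -E pos\|force; done
```

```text
eef_pos: [0.5808, 0.0307, 0.0115]
wrist_force: [-1.7, -0.5, 1.6]
eef_pos: [0.5809, 0.0307, 0.0114]
wrist_force: [-13.2, -5.8, 11.0]
```

```bash
for i in 1 2; do python3 -m handwheel '[{"travel":[0.012,0,0],"dr":[0,0,0]}]' | grep -E pos\|force; done
python3 -c "
from h import *
plan(-3.5,12,12)"
```

```text
eef_pos: [0.5807, 0.0306, 0.0112]
wrist_force: [-8.9, -3.8, 7.0]
eef_pos: [0.5805, 0.0306, 0.011]
wrist_force: [-7.1, -3.2, 6.9]
t 10.4167 F jig [-7.7 -1.4  6.9] TCP jig mm [-5.8 12.1 11. ] turn units [-0.003  0.03   0.003] shift now [ 0.015  0.    -0.007] shift after turn [ 0.016  0.    -0.007]
```

Fence met at about 14 N. I'll back off and check.

```bash
python3 -m handwheel '[{"travel":[-0.03,0,-0.02],"dr":[-0.003,0.03,0.003]},{"travel":[-0.06,0,-0.03],"dr":[0,0,0]},{"travel":[-0.03,0,-0.1],"dr":[0,0,0]},{"travel":[0,0,-0.2],"dr":[0,0,0]},{"travel":[0,0,-0.2],"dr":[0,0,0]},{"travel":[0,0,-0.2],"dr":[0,0,0]},{"travel":[0,0,0],"dr":[0,0,0]}]'
python3 -c "
from h import *
plan(-3.5,12,12)
im=viewer.camera('wrist');cv2.imwrite('pics/w8.png',im[:,:,::-1])
import pickle;c=viewer.get_calibration('wrist');pickle.dump((c,im),open('w8.pkl','wb'))"
```

```text
time_s: 11.0
eef_pos: [0.5581, 0.0259, 0.1263]
eef_rot: [-0.001, 0.993, 0.12, -0.003]
wrist_force: [1.8, -1.1, 1.0]
opening: 0.002
t 11.0 F jig [ 1.4 -1.5  1. ] TCP jig mm [-28.6  12.8 126.3] turn units [-0.005  0.012 -0.002] shift now [0.173 0.007 0.761] shift after turn [0.168 0.006 0.762]
```

View pics/w8.png

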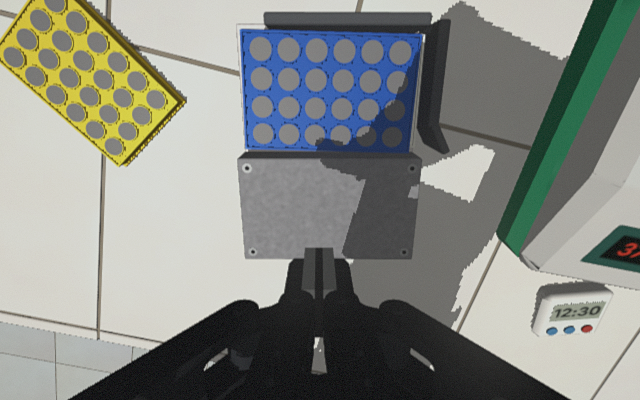

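The blue plate now lies on the pile at (330,90), against the back fence, with a white strip showing on the +y side. Next I measure it and set up the −y push.

Run:
```python
from h import *
import pickle
c,im=pickle.load(open("w8.pkl","rb"))
w=(J@(ray(c,[(260,51),(400,53),(392,137),(264,134)],.0495)-O).T).T*1e3
print("blue wells",w.round(1).tolist(),w.mean(0))
print("step",((J@(ray(c,[(239,158),(420,156),(411,258),(245,258)],.0365)-O).T).T*1e3).round(1).tolist())
print("fence",((J@(ray(c,[(424,60),(265,26),(428,26)],.056)-O).T).T*1e3).round(1).tolist())
plan(50,108,120)
```

```text
blue wells [[74.3, 53.7], [73.0, -41.7], [16.1, -40.4], [18.3, 54.0]] [45.41319643  6.41137064]
step [[-2.5, 77.1], [-0.8, -66.5], [-92.2, -67.8], [-92.4, 79.0]]
fence [[68.2, -56.6], [88.6, 48.5], [88.5, -57.0]]
t 11.05 F jig [ 0.6  0.2 -0.6] TCP jig mm [-29.9  13.3 123.8] turn units [-0.007  0.017 -0.002] shift now [ 0.532 -0.632  0.023] shift after turn [ 0.533 -0.631  0.025]
```

```bash
python3 -m handwheel '[{"travel":[0.067,-0.082,0],"dr":[-0.007,0.017,-0.002]},{"travel":[0.067,-0.082,0],"dr":[0,0,0]},{"travel":[0.067,-0.082,0],"dr":[0,0,0]},{"travel":[0.067,-0.082,0],"dr":[0,0,0]},{"travel":[0.067,-0.082,0],"dr":[0,0,0]},{"travel":[0.067,-0.082,0],"dr":[0,0,0]},{"travel":[0.067,-0.082,0],"dr":[0,0,0]},{"travel":[0.067,-0.082,0],"dr":[0,0,0]},{"travel":[0,0,0],"dr":[0,0,0]}]'
python3 -c "
from h import *
plan(48,108,50)
im=viewer.camera('wrist');cv2.imwrite('pics/w9.png',im[:,:,::-1])"
```

```text
time_s: 11.8
eef_pos: [0.6076, 0.1441, 0.1162]
eef_rot: [-0.0, 0.993, 0.118, -0.004]
wrist_force: [-0.1, 0.4, 0.2]
opening: -0.001
t 11.8 F jig [-0.   0.5  0.2] TCP jig mm [ 47.6 115.8 116.2] turn units [-0.004  0.017 -0.007] shift now [0.007 0.053 0.441] shift after turn [0.003 0.052 0.442]
```

```bash
python3 -m handwheel '[{"travel":[0,0,0.13],"dr":[-0.004,0.017,-0.007]},{"travel":[0,0,0.15],"dr":[0,0,0]},{"travel":[0,0,0.15],"dr":[0,0,0]},{"travel":[0,0,0.12],"dr":[0,0,0]},{"travel":[0,0,0.08],"dr":[0,0,0]},{"travel":[0,0,0],"dr":[0,0,0]}]'
python3 -c "
from h import *
plan(46,85,15)
im=viewer.camera('wrist');cv2.imwrite('pics/w10.png',im[:,:,::-1])"
```

```text
time_s: 12.35
eef_pos: [0.6032, 0.1386, 0.0157]
eef_rot: [0.001, 0.993, 0.12, -0.002]
wrist_force: [-0.8, 0.5, -0.3]
opening: -0.004
t 12.35 F jig [-0.7  0.7 -0.3] TCP jig mm [ 42.1 111.5  15.7] turn units [ 0.004  0.008 -0.001] shift now [0.026 0.177 0.005] shift after turn [0.026 0.177 0.004]
```

View pics/w10.png

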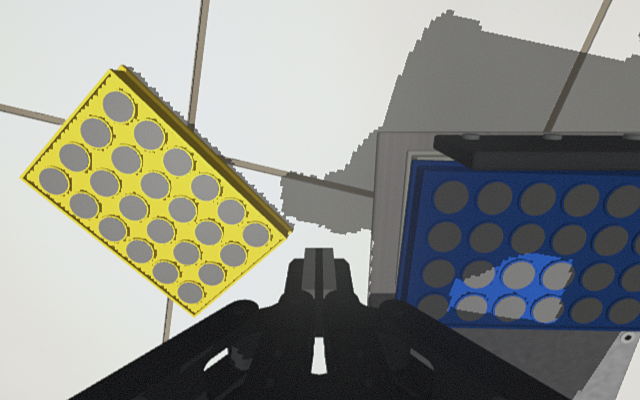

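The yellow look-alike is beside the fingers, and I'm moving away from it. The blue plate is to the right in its shadow, about square. Pushing −y.

```bash
python3 -m handwheel '[{"travel":[0.02,0.03,0.005],"dr":[0.004,0.008,-0.001]},{"travel":[0.006,0.03,0],"dr":[0,0,0]},{"travel":[0,0.03,0],"dr":[0,0,0]},{"travel":[0,0.03,0],"dr":[0,0,0]},{"travel":[0,0.015,0],"dr":[0,0,0]}]'
python3 -c "
from h import *
plan(46,75,15)"
for i in 1 2; do python3 -m handwheel '[{"travel":[0,0.012,0],"dr":[0,0,0]},{"travel":[0,0.012,0],"dr":[0,0,0]}]' | grep -E pos\|force; done
```

```text
time_s: 12.82
eef_pos: [0.6165, 0.1174, 0.0207]
eef_rot: [0.001, 0.993, 0.12, 0.004]
wrist_force: [-0.0, 0.3, 0.5]
opening: -0.002
t 12.8167 F jig [0.1 0.3 0.5] TCP jig mm [49.9 87.7 20.7] turn units [ 0.004 -0.015  0.   ] shift now [-0.026  0.085  0.038] shift after turn [-0.026  0.085  0.038]
eef_pos: [0.6187, 0.1128, 0.0222]
wrist_force: [-0.2, -0.1, -0.5]
eef_pos: [0.6201, 0.1089, 0.0228]
wrist_force: [0.0, -0.3, 0.1]
```

```bash
python3 -m handwheel '[{"travel":[0,-0.06,0],"dr":[0.004,-0.015,0]},{"travel":[-0.02,0,0.03],"dr":[0,0,0]},{"travel":[-0.01,0,0.02],"dr":[0,0,0]},{"travel":[0,0,0],"dr":[0,0,0]}]'
python3 -c "
from h import *
plan(46,80,14)"
```

```text
time_s: 13.48
eef_pos: [0.613, 0.1176, 0.0146]
eef_rot: [0.0, 0.993, 0.12, 0.001]
wrist_force: [-0.5, -0.1, -0.1]
opening: 0.002
t 13.4833 F jig [-0.5  0.  -0.1] TCP jig mm [46.5 88.8 14.6] turn units [ 0.001 -0.005 -0.001] shift now [-0.003  0.059  0.004] shift after turn [-0.003  0.059  0.004]
```

```bash
for i in 1 2; do python3 -m handwheel '[{"travel":[0,0.013,0],"dr":[0.001,-0.002,0]},{"travel":[0,0.013,0],"dr":[0,0,0]},{"travel":[0,0.013,0],"dr":[0,0,0]}]' | grep -E pos\|force; done
python3 -c "
from h import *
plan(46,75,14)"
```

```text
eef_pos: [0.6132, 0.1124, 0.0136]
wrist_force: [-0.7, 1.1, 1.0]
eef_pos: [0.6144, 0.1062, 0.0135]
wrist_force: [-1.3, 0.9, 0.3]
t 13.9833 F jig [-1.1  1.2  0.3] TCP jig mm [45.2 77.3 13.5] turn units [-0.004  0.004  0.001] shift now [ 0.006  0.016 -0.003] shift after turn [ 0.006  0.016 -0.003]
```

```bash
for i in 1 2; do python3 -m handwheel '[{"travel":[0,0.012,0],"dr":[-0.002,0.002,0]},{"travel":[0,0.012,0],"dr":[0,0,0]}]' | grep -E pos\|force; done
```

```text
eef_pos: [0.6151, 0.1027, 0.0135]
wrist_force: [-2.5, 7.9, -0.9]
eef_pos: [0.615, 0.1028, 0.0135]
wrist_force: [-3.5, 9.5, 2.7]
```

```bash
python3 -c "
from h import *
plan(46,72.5,14)"
for i in 1 2; do python3 -m handwheel '[{"travel":[0,0.012,0],"dr":[0,0,0]}]' | grep -E pos\|force; done
```

```text
t 14.3167 F jig [-1.1 10.1  2.7] TCP jig mm [45.  73.9 13.5] turn units [-0.014  0.001 -0.001] shift now [ 0.007  0.009 -0.004] shift after turn [ 0.007  0.009 -0.003]
eef_pos: [0.615, 0.103, 0.0135]
wrist_force: [-2.6, 7.2, 1.4]
eef_pos: [0.615, 0.1031, 0.0136]
wrist_force: [-2.0, 7.7, 1.4]
```

Side fence met at 10 N. Next I go back round to re-seat it in +x.

```bash
python3 -m handwheel '[{"travel":[0,-0.05,0],"dr":[-0.014,0.001,-0.001]},{"travel":[0,-0.06,-0.02],"dr":[0,0,0]},{"travel":[0,0,-0.15],"dr":[0,0,0]},{"travel":[0,0,-0.2],"dr":[0,0,0]},{"travel":[0,0,-0.2],"dr":[0,0,0]},{"travel":[-0.1,0.12,-0.1],"dr":[0,0,0]},{"travel":[-0.1,0.12,0],"dr":[0,0,0]},{"travel":[-0.1,0.12,0],"dr":[0,0,0]},{"travel":[-0.1,0.12,0],"dr":[0,0,0]},{"travel":[-0.1,0.12,0],"dr":[0,0,0]},{"travel":[0,0.1,0],"dr":[0,0,0]},{"travel":[0,0,0],"dr":[0,0,0]}]'
python3 -c "
from h import *
plan(-25,2,16)
im=viewer.camera('wrist');c=viewer.get_calibration('wrist')
import pickle;pickle.dump((c,im),open('w11.pkl','wb'))
k=im[:240,180:500][:,:,::-1];k=cv2.convertScaleAbs(cv2.resize(k,None,fx=2.5,fy=2.5,interpolation=cv2.INTER_CUBIC),alpha=1.5,beta=10);cv2.imwrite('pics/w11.png',k)"
```

```text
time_s: 15.48
eef_pos: [0.5631, -0.0005, 0.1232]
eef_rot: [0.002, 0.992, 0.124, 0.004]
wrist_force: [1.0, -0.1, 0.1]
opening: -0.001
t 15.4833 F jig [ 0.9 -0.3  0.1] TCP jig mm [-30.2 -14.  123.2] turn units [ 0.01  -0.014  0.014] shift now [ 0.03  -0.11   0.714] shift after turn [ 0.034 -0.107  0.715]
```

View pics/w11.png

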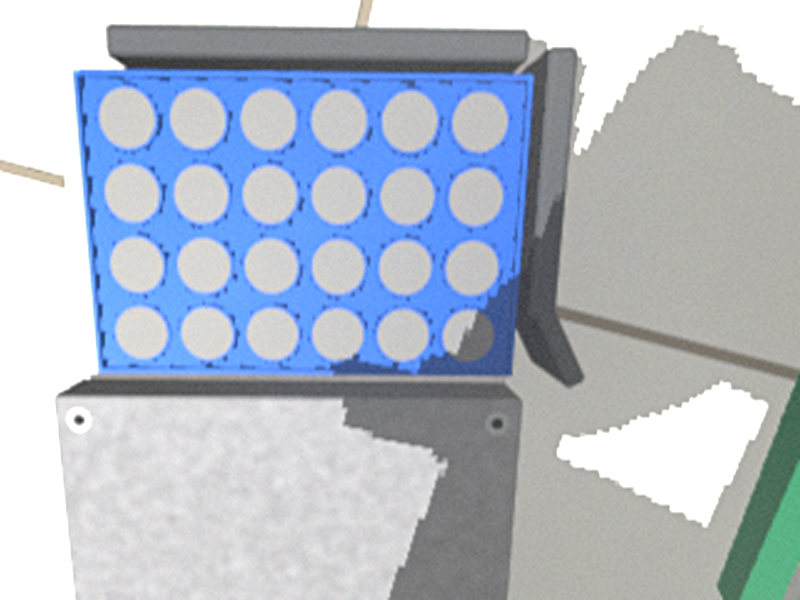

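In picture 11 the blue plate lies square in the corner, with no visible gap at either fence. I'll give it a final gentle +x push with z a little higher.

```bash
python3 -m handwheel '[{"travel":[0.0,-0.055,0.1],"dr":[0.01,-0.014,0.014]},{"travel":[0,-0.05,0.15],"dr":[0,0,0]},{"travel":[0,0,0.15],"dr":[0,0,0]},{"travel":[0,0,0.14],"dr":[0,0,0]},{"travel":[0,0,0.1],"dr":[0,0,0]},{"travel":[0,0,0.03],"dr":[0,0,0]},{"travel":[0,0,0],"dr":[0,0,0]}]'
python3 -c "
from h import *
plan(-6,2,15)"
```

```text
time_s: 16.12
eef_pos: [0.5578, 0.0268, 0.0146]
eef_rot: [-0.001, 0.993, 0.121, -0.001]
wrist_force: [0.2, 0.1, 0.6]
opening: -0.0
t 16.1167 F jig [0.2 0.  0.6] TCP jig mm [-28.8  13.7  14.6] turn units [-0.006  0.002  0.005] shift now [ 0.152  0.079 -0.003] shift after turn [ 0.152  0.078 -0.002]
```

```bash
python3 -m handwheel '[{"travel":[0.03,0.03,-0.002],"dr":[-0.006,0.002,0.005]},{"travel":[0.03,0.03,0],"dr":[0,0,0]},{"travel":[0.03,0,0],"dr":[0,0,0]},{"travel":[0.02,0,0],"dr":[0,0,0]}]'
python3 -c "
from h import *
plan(-6,2,15)"
python3 -m handwheel '[{"travel":[0.012,0,0],"dr":[0,0,0]},{"travel":[0.012,0,0],"dr":[0,0,0]}]'| grep -E pos\|force
```

```text
time_s: 16.45
eef_pos: [0.5779, 0.0237, 0.0159]
eef_rot: [0.0, 0.993, 0.121, 0.0]
wrist_force: [-0.3, -0.5, 0.1]
opening: -0.002
t 16.45 F jig [-0.4 -0.4  0.1] TCP jig mm [-10.    6.   15.9] turn units [ 0.001 -0.001  0.003] shift now [0.026 0.027 0.006] shift after turn [0.027 0.027 0.006]
eef_pos: [0.5839, 0.0242, 0.0177]
wrist_force: [-6.8, -0.9, -0.5]
```

```bash
python3 -m handwheel '[{"travel":[0.012,0,0.006],"dr":[0,0,0]},{"travel":[0.012,0,0],"dr":[0,0,0]}]'| grep -E pos\|force
python3 -m handwheel '[{"travel":[-0.05,0,0],"dr":[0,0,0]},{"travel":[-0.06,0,-0.02],"dr":[0,0,0]},{"travel":[0,0,-0.15],"dr":[0,0,0]},{"travel":[0,0,-0.2],"dr":[0,0,0]},{"travel":[0,0,-0.2],"dr":[0,0,0]},{"travel":[0.1,-0.1,0],"dr":[0,0,0]},{"travel":[0.1,-0.12,0],"dr":[0,0,0]},{"travel":[0.1,-0.12,0],"dr":[0,0,0]},{"travel":[0.1,-0.12,0],"dr":[0,0,0]},{"travel":[0.1,-0.12,0],"dr":[0,0,0]},{"travel":[0,-0.1,0],"dr":[0,0,0]},{"travel":[0,0,0],"dr":[0,0,0]}]'
python3 -c "
from h import *
plan(46,95,15)"
```

```text
eef_pos: [0.5836, 0.0242, 0.017]
wrist_force: [-7.9, -2.7, 5.2]
time_s: 17.78
eef_pos: [0.6149, 0.1391, 0.1115]
eef_rot: [0.0, 0.993, 0.118, 0.002]
wrist_force: [-0.4, -0.5, 0.4]
opening: 0.003
t 17.7833 F jig [-0.5 -0.4  0.4] TCP jig mm [ 53.5 109.1 111.5] turn units [ 0.002 -0.008 -0.009] shift now [-0.052  0.094  0.643] shift after turn [-0.05   0.094  0.643]
```

One more gentle −y push to confirm seating.

```bash
python3 -m handwheel '[{"travel":[-0.02,0.02,0.13],"dr":[0.002,-0.008,-0.009]},{"travel":[0,0.02,0.15],"dr":[0,0,0]},{"travel":[0,0,0.15],"dr":[0,0,0]},{"travel":[0,0,0.12],"dr":[0,0,0]},{"travel":[0,0,0.07],"dr":[0,0,0]},{"travel":[0,0,0.015],"dr":[0,0,0]},{"travel":[0,0,0],"dr":[0,0,0]}]'
python3 -c "
from h import *
plan(48,80,14.5)"
```

```text
time_s: 18.37
eef_pos: [0.6148, 0.1289, 0.0174]
eef_rot: [0.001, 0.993, 0.121, 0.005]
wrist_force: [0.4, -1.0, 0.4]
opening: -0.0
t 18.3667 F jig [ 0.1 -1.   0.4] TCP jig mm [50.9 99.3 17.4] turn units [ 0.005 -0.017  0.003] shift now [-0.02   0.129  0.019] shift after turn [-0.02   0.129  0.019]
```

```bash
python3 -m handwheel '[{"travel":[-0.01,0.03,0.01],"dr":[0.005,-0.017,0.003]},{"travel":[-0.01,0.03,0.008],"dr":[0,0,0]},{"travel":[0,0.03,0],"dr":[0,0,0]},{"travel":[0,0.015,0],"dr":[0,0,0]},{"travel":[0,0.015,0],"dr":[0,0,0]}]'
python3 -c "
from h import *
plan(48,74,14.5)"
```

```text
time_s: 18.78
eef_pos: [0.6191, 0.1082, 0.0189]
eef_rot: [0.0, 0.993, 0.12, 0.003]
wrist_force: [-0.3, -1.1, 0.2]
opening: 0.002
t 18.7833 F jig [-0.6 -1.   0.2] TCP jig mm [50.2 78.2 18.9] turn units [ 0.003 -0.01  -0.001] shift now [-0.015  0.028  0.03 ] shift after turn [-0.015  0.028  0.03 ]
```

```bash
python3 -m handwheel '[{"travel":[-0.01,-0.01,0.02],"dr":[0.003,-0.01,0]},{"travel":[0,0,0.01],"dr":[0,0,0]},{"travel":[0,0.012,0],"dr":[0,0,0]},{"travel":[0,0.012,0],"dr":[0,0,0]}]'| grep -E pos\|force
python3 -m handwheel '[{"travel":[0,0.012,0],"dr":[0,0,0]},{"travel":[0,0.012,0],"dr":[0,0,0]}]'| grep -E pos\|force
```

```text
eef_pos: [0.6194, 0.1052, 0.0155]
wrist_force: [-0.5, 1.0, 0.9]
eef_pos: [0.6201, 0.1017, 0.0153]
wrist_force: [0.0, 0.6, 0.0]
```

```bash
python3 -c "
from h import *
plan(48,74,14.5)"
python3 -m handwheel '[{"travel":[0,0.01,0],"dr":[0,0,0]}]'| grep -E pos\|force
```

```text
t 19.2833 F jig [0.2 0.6 0. ] TCP jig mm [49.6 71.6 15.3] turn units [ 0.001 -0.004 -0.001] shift now [-0.011 -0.016  0.005] shift after turn [-0.011 -0.016  0.005]
eef_pos: [0.6205, 0.1001, 0.0153]
wrist_force: [-0.1, -0.1, -0.2]
```

The tip slid over the top here, so it is about 33 mm short of the TCP, not 28. I'll back off, lower to TCP z≈9 and repeat.

```bash
python3 -m handwheel '[{"travel":[0,-0.05,-0.01],"dr":[0.001,-0.004,-0.001]},{"travel":[-0.01,-0.05,0],"dr":[0,0,0]},{"travel":[0,0,0.03],"dr":[0,0,0]},{"travel":[0,0,0.02],"dr":[0,0,0]},{"travel":[0,0,0],"dr":[0,0,0]}]'|grep -E pos\|force
python3 -c "
from h import *
plan(48,76,9)
im=viewer.camera('wrist');cv2.imwrite('pics/w12.png',im[:,:,::-1])"
```

```text
eef_pos: [0.6149, 0.1161, 0.0089]
wrist_force: [-0.7, 0.6, -0.4]
t 19.7833 F jig [-0.5  0.7 -0.4] TCP jig mm [48.  86.9  8.9] turn units [-0.001  0.     0.001] shift now [ 0.     0.072 -0.001] shift after turn [ 0.     0.072 -0.001]
```

```bash
python3 -m handwheel '[{"travel":[0,0.02,0],"dr":[0,0,0]},{"travel":[0,0.02,0],"dr":[0,0,0]},{"travel":[0,0.015,0],"dr":[0,0,0]},{"travel":[0,0.012,0],"dr":[0,0,0]}]'|grep -E pos\|force
python3 -m handwheel '[{"travel":[0,0.012,0],"dr":[0,0,0]}]'|grep -E pos\|force
python3 -c "
from h import *
plan(48,74,9)"
```

```text
eef_pos: [0.6174, 0.1056, 0.0088]
wrist_force: [0.5, 0.3, 0.4]
eef_pos: [0.6175, 0.105, 0.0087]
wrist_force: [-2.3, 14.1, 1.5]
t 20.25 F jig [ 1.2 14.3  1.5] TCP jig mm [47.9 75.4  8.7] turn units [-0.006  0.001  0.   ] shift now [ 0.001  0.009 -0.002] shift after turn [ 0.001  0.009 -0.002]
```

Already home in y, with a firm 14 N stop and no sliding. Now the same check in +x.

```bash
python3 -m handwheel '[{"travel":[0,-0.05,0],"dr":[-0.006,0.001,0]},{"travel":[0,-0.06,-0.02],"dr":[0,0,0]},{"travel":[0,0,-0.15],"dr":[0,0,0]},{"travel":[0,0,-0.2],"dr":[0,0,0]},{"travel":[0,0,-0.2],"dr":[0,0,0]},{"travel":[-0.1,0.12,-0.1],"dr":[0,0,0]},{"travel":[-0.1,0.12,0],"dr":[0,0,0]},{"travel":[-0.1,0.12,0],"dr":[0,0,0]},{"travel":[-0.1,0.12,0],"dr":[0,0,0]},{"travel":[-0.1,0.1,0],"dr":[0,0,0]},{"travel":[0,0.03,0],"dr":[0,0,0]},{"travel":[0,0,0],"dr":[0,0,0]}]'|grep -E pos\|force
python3 -c "
from h import *
plan(-25,2,9)"
```

```text
eef_pos: [0.5609, 0.0155, 0.118]
wrist_force: [0.7, -0.6, 0.4]
t 21.25 F jig [ 0.5 -0.8  0.4] TCP jig mm [-28.5   2.  118. ] turn units [ 0.012 -0.007  0.01 ] shift now [ 0.02  -0.004  0.727] shift after turn [0.023 0.    0.727]
```

```bash
python3 -m handwheel '[{"travel":[0,0,0.1],"dr":[0.012,-0.007,0.01]},{"travel":[0,0,0.15],"dr":[0,0,0]},{"travel":[0,0,0.15],"dr":[0,0,0]},{"travel":[0,0,0.14],"dr":[0,0,0]},{"travel":[0,0,0.1],"dr":[0,0,0]},{"travel":[0,0,0.05],"dr":[0,0,0]},{"travel":[0,0,0.02],"dr":[0,0,0]},{"travel":[0,0,0],"dr":[0,0,0]}]'|grep -E pos\|force
python3 -c "
from h import *
plan(-8,2,10)"
```

```text
eef_pos: [0.5665, 0.0209, 0.0085]
wrist_force: [0.6, -1.2, 0.3]
t 21.9167 F jig [ 0.3 -1.3  0.3] TCP jig mm [-21.7   5.9   8.5] turn units [ 0.002 -0.007  0.007] shift now [ 0.092  0.026 -0.01 ] shift after turn [ 0.092  0.026 -0.01 ]
```

```bash
python3 -m handwheel '[{"travel":[0.03,0.01,-0.005],"dr":[0.002,-0.007,0.007]},{"travel":[0.03,0,0],"dr":[0,0,0]},{"travel":[0.02,0,0],"dr":[0,0,0]},{"travel":[0.012,0,0],"dr":[0,0,0]}]'|grep -E pos\|force
python3 -m handwheel '[{"travel":[0.012,0,0],"dr":[0,0,0]}]'|grep -E pos\|force
python3 -c "
from h import *
plan(-5.8,2,10)"
```

```text
eef_pos: [0.5826, 0.025, 0.0091]
wrist_force: [-0.2, -0.1, 0.2]
eef_pos: [0.5832, 0.0254, 0.0087]
wrist_force: [-11.9, -5.2, 9.4]
t 22.3333 F jig [-12.8  -2.3   9.4] TCP jig mm [-4.4  6.3  8.7] turn units [-0.     0.005  0.004] shift now [-0.009  0.029 -0.009] shift after turn [-0.009  0.029 -0.009]
```

Home in x too. Retreat and take a final look.

```bash
python3 -m handwheel '[{"travel":[-0.05,0,-0.005],"dr":[0,0.005,0]},{"travel":[-0.06,0,-0.03],"dr":[0,0,0]},{"travel":[0,0,-0.15],"dr":[0,0,0]},{"travel":[0,0,-0.2],"dr":[0,0,0]},{"travel":[0,0,-0.2],"dr":[0,0,0]},{"travel":[0,0,-0.15],"dr":[0,0,0]},{"travel":[0,0,0],"dr":[0,0,0]},{"travel":[0,0,0],"dr":[0,0,0]}]'|grep -E pos\|force
python3 - <<'E'
from h import *
im=viewer.camera('wrist');s=viewer.camera('scene');c=viewer.get_calibration('wrist')
k=im[:240,180:500][:,:,::-1];k=cv2.convertScaleAbs(cv2.resize(k,(480,360),interpolation=cv2.INTER_CUBIC),alpha=1.5,beta=10)
s=cv2.convertScaleAbs(cv2.resize(s[160:220,295:380][:,:,::-1],(320,226),interpolation=cv2.INTER_CUBIC),alpha=1.5)
o=np.zeros((360,800,3),np.uint8);o[:,:480]=k;o[:226,480:]=s;cv2.imwrite("pics/fin.png",o)
E
```

```text
eef_pos: [0.5601, 0.0217, 0.1208]
wrist_force: [0.9, -0.3, -0.4]
```

The picture limit is reached, so I'll check with numbers: well-grid pose now against picture 11.

Run:
```python
from h import *
import pickle
def m(c,im,n):
    hull=cv2.convexHull(blue(im));mk=np.zeros(im.shape[:2],np.uint8);cv2.fillConvexPoly(mk,hull,255)
    hs=cv2.cvtColor(im,cv2.COLOR_RGB2HSV);g=((hs[:,:,1]<90)&(mk>0)).astype(np.uint8)
    _,_,st,ce=cv2.connectedComponentsWithStats(g);ce=ce[(st[:,4]>80)&(st[:,4]<2000)]
    w=((J@(ray(c,ce,.0495)-O).T).T*1e3); r=cv2.minAreaRect(w.astype(np.float32)); h=((J@(ray(c,hull[:,0],.0495)-O).T).T*1e3)
    print(n,len(w),"centre",w.mean(0).round(1),r,"hull",h.min(0).round(1),h.max(0).round(1))
c,im=pickle.load(open("w11.pkl","rb"));m(c,im,"w11")
c,im=pickle.load(open("w8.pkl","rb"));m(c,im,"w8")
c=viewer.get_calibration("wrist");m(c,viewer.camera("wrist"),"now")
c=viewer.get_calibration("top");print(proj(c,np.r_[O+J.T@[.05,0],.0495]));plan(0,0,100)
```

```text
w11 24 centre [48.3  0.1] ((48.30516815185547, 0.13254547119140625), (96.16284942626953, 57.76278305053711), 89.85868072509766) hull [  7.6 -62.1] [89.5 61.7]
w8 24 centre [46.1  6.7] ((46.1440315246582, 6.701812744140625), (95.13372802734375, 57.171451568603516), 88.48372650146484) hull [  4.9 -55.3] [87.8 68.7]
now 24 centre [48.6 -1.3] ((48.57005310058594, -1.3526382446289062), (96.24000549316406, 57.80494689941406), 89.89791107177734) hull [  7.8 -63.6] [89.9 60.4]
[[337.08287125 169.5814153 ]]
t 23.15 F jig [-0.5  0.1 -0.6] TCP jig mm [-28.4   8.6 119.1] turn units [-0.01   0.017  0.004] shift now [0.19  0.058 0.125] shift after turn [0.189 0.057 0.127]
```

```bash
python3 -c "
from bench import ctrl
print(ctrl.hand_in(), ctrl.get_obs()['time_s'])"
```

```text
the job is handed in; nothing more can be done
the job is handed in; nothing more can be done
```

I slid the blue plate off the step onto the white pile, pushed it against the back fence and then the side fence, and handed the job in at about 23 s.

**Seating:** Final pushes met firm stops of about 13 N in +x and 14 N in −y, with no further sliding. The well grid is square to the jig within about 0.1°.

**Position:** The plate's centre measured at jig (48.6, −1.3) mm against the nominal (50.25, 0). I put that difference down to my jig estimate and the 2 mm calibration. My own fence readings came out about 4 mm (back) and 7 mm (side) off nominal.

**Checks that failed or disagreed:**
- **Fingertips:** They sit about 30 mm behind the reported TCP, so my first advance passed over the plate without touching it.
- **Bench probe:** A probe down to the bench stalled at TCP z = −28 mm with no force reading; I don't know why.
- **Side push too high:** One re-push from the side slid over the plate's top. I repeated it lower.
- **Upward force:** Up to 11 N pushed up on the tool during the +x pushes, possibly friction.
- **Last picture:** I could not view it because the picture limit was reached, so the final check was numeric only. I checked neither the white plates nor the bystanders after the pushes. I kept clear of the bystanders.

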